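# Clip the yellow batch marker onto the seedling tray

### The arm

A 6-joint arm with a two-finger parallel gripper is mounted at the origin on the work surface. World frame = base frame: x ahead of the robot, y to its left, z up, the work surface at z = 0. Lengths are in mm, angles in degrees, forces in N, time in s.
With the tool pointing down it reaches from about 300 to 850 mm from the base axis. Payload 4.2 kg.
Tool frame: the origin (TCP) lies midway between the tips of the shut fingers; the grasp point (between the pads) lies 19 mm behind it; z points along the fingers, y is the line along which they close (so a half turn about z gives the same grasp; the last joint's range is limited). The gripper opens to 91 mm and grips with 3 to 60 N. Pads are 32 mm wide; open, the fingers measure 118 mm over their backs; the gripper's body (76 mm by 178 mm) begins 60 mm behind the grasp point.
Start: joints at [-70.13, 18.312, 89.639, -0, 72.044, -1.146], TCP at [206.216, -536.766, 213.976] pointing down, gripper open.
Joint ranges: [-177.97, 177.97], [-48.28, 115.42], [12.27, 149.76], [-77.06, 257.06], [2.81, 150.46], [-146.56, 146.56]. Speed limits (degrees/s): [147.25, 147.25, 180, 180, 180, 180].

### API

Orientations are given as [roll, pitch, yaw] about the fixed x, y, z axes, in that order (R = Rz(yaw) Ry(pitch) Rx(roll)).
In Python, from workcell import env gives the robot as it stands.
- The arm moves only by the shell command python3 -m jog 'ROWS' [FORCE]. ROWS is a JSON object of lists of equal length, an entry for each row: "jaw": the finger opening in mm, from 0 to 91.2; "slide": the shift along the tool's x, y, z in units of 30 mm (1.0 is 30 mm), a list of three; "spin": the turn about the tool's z in units of 8 degrees (1.0 is 8 degrees). In form: {"jaw": [jaw, ...], "slide": [[dx, dy, dz], ...], "spin": [spin, ...]}. A call has 1 to 10 rows; each row shifts and turns the commanded pose from where the row before left it, along the tool's axes as they then stand; what a row does not reach is not made up. A row lasts 1/10 s, in which the tool goes at most 50 mm and 8.59 degrees, less where a joint would pass 70% of its speed; a pose out of reach is approached as far as the arm can. A call is refused whole if a number of a shift passes 1 or a number of a turn 1, either way. A call with a gripper value outside its range is refused whole. The fingers move at their own pace and stop on an object; FORCE is the grip in N (left out, the last holds). Time passes only in rows, so rows that do not move let the fingers close. It gives the time, the measured TCP pose, the force, the opening and the grip force at its end, in the units of the state.
- env.state(): the state, without advancing time (a new reading comes with each control period).
- env.grab_frame(name): name is "scene" or "top" or "wrist"; returns the picture (400x640x3 uint8, red, green, blue); there is no depth.
- env.camera_model(name): a dict with "fx", "fy", "cx", "cy" (pixels), "D" ([k1, k2, p1, p2, k3] as OpenCV has them; the pictures are not rectified), "camera_from_world" (4x4, takes a point from world to camera coordinates). Camera axes: x right, y up, looking along -z (the intrinsics and any distortion apply to the point x, -y, -z); pixel columns grow to the right and rows downward; lengths in mm; the calibration is good to about 2 mm. A picture is of the moment at which its call begins: read the wrist's pose just before it. camera_model takes no time and is no camera call; for the wrist camera it gives the pose at the moment of the call.
- env.job_done(): hands the job in; it is judged then, once.
The state is a dict: "time_s": time; "qpos": joint angles; "qvel": joint speeds; "effort": joint torques, N m; "ee_pos": TCP position; "ee_rot": TCP orientation; "force": force on the tool from outside, world axes, zero at the start; "torque": the same for the moment, N m; "gripper_width": finger opening in mm; "gripper_force": force on a finger pad.
Only numpy, scipy, OpenCV 4.12 (cv2) and the standard library are available. Lean on these libraries where they do the work, as an engineer would, in place of code of your own. Each camera call takes 0.05 s, during which the arm holds its last target. There are 200 camera calls.

### The job

Pick up the yellow batch marker and push its snap hook, flat and straight, onto the steel eye at the front of the seedling tray until the orange gate flicks shut behind the eye. Before you let go, tug it straight back to be sure that it holds, then leave it lying clipped on. Do it gently, never pressing the marker on the tray or its eye with more than 18 N, and leave everything else where it is.

Things in the scene. Friction and masses are not known exactly. Their poses are not given: they have to be found in the camera images.
- marker_yellow: batch marker, about 0.16 kg (varies), flat on the bench: yellow plastic grip, 60 mm long (x), 16 wide (y), 34 tall (z), with a steel snap hook in front. Origin: underside, middle of the grip; x forward through the hook's mouth, z up. Take the grip from above, fingers closing along y. Red and blue ones lie near it.
- marker_yellow_mouth (a point): centre of the hook's mouth, between the prong tips, 79 mm in front of the marker's origin, 8 mm above its underside. The hook is a flat U of 10 mm round rod open to +x: inside 26 mm wide (y -13 to 13), outside 46 to 52; throat (its bottom) at x = 41 mm, rods end at x = 84 mm. The right prong's tip (-y) bends in to y = -6 mm.
- marker_yellow_seat (a point): where the centre of the eye's 8 mm bar is when the bar touches the hook's throat: 45 mm in front of the marker's origin, 8 mm above its underside.
- gate (a joint): orange 5 mm rod, the sprung gate of the yellow hook's mouth, 20 mm long, hinged at the left prong (marker x = 69, y = 12.5 mm). 0 shut, 1.25 rad open. It gives only inwards; the bar needs some 2 to 6 N to push in past it. It shuts behind the bar once that is within about 3 mm of the throat. Then the bar has about 16 mm of play up to the shut gate, which holds against a pull.
- tray: black seedling tray, 230 by 260 mm, 60 tall, fixed, its front wall 80 mm behind the origin. Origin: on the bench under the middle of the eye's slot; x points from the eye into the tray, z up. Push the hook on along +x, its x along the tray's x, a prong on each side of the bar, underside 0 to 10 mm above the bench. Once the throat touches the bar, the force rises steeply.
- eye_slot (a point): middle of the slot in the foot plate, at bench height. The eye stands in it: an upright steel bar, 8 mm thick, 50 mm tall, bent over at the top back into the tray. It is clamped (does not shift under 25 N) anywhere from 25 mm before to 25 mm behind this point along the tray's x. Where is not measured: feel for it.
- plate_edge (a point): middle of the front edge of the metal foot plate, 44 mm in front of the slot's middle; the plate is 70 mm wide and let in flush with the bench. A fair tug is 7 to 12 N straight back (tray's -x), with the bar bearing on the shut gate. Let go a few mm up, the marker drops and lies flat.
- marker_red: a marker like the yellow one but with a red grip and a dead (not moving) gate. Leave it alone. Origin: on its underside, in the middle of its grip.
- marker_blue: a marker like the yellow one but with a blue grip and a dead (not moving) gate. Leave it alone. Origin: on its underside, in the middle of its grip.
- jar: closed glass jar with a red lid, 72 mm wide, 95 mm tall. Bystander. Origin: centre of its underside.
- pot1: empty black square tube pot, 52 mm wide, 110 mm tall. Bystander. Origin: centre of its underside.
- pot2: another such tube pot. Bystander.
- trowel: small flat trowel lying on the bench. Bystander.
- dibber: dark wooden dibber stick, 20 mm thick, 150 mm long, lying on the bench. Bystander.
Things that resemble listed ones, but are neither listed nor needed, are in the scene too. What is shaped like the marker_yellow but purple is not meant.

How it is judged (in metres and radians):
On the way, in this order (a step that is already met when the one before it is completed fails the run):
1. the eye pushes the yellow marker's gate open (over 0.4 rad, in contact) (value of joint gate above 0.4 rad and contact force between marker_yellow and tray above 0.3 N and x of marker_yellow_seat in the frame of tray between -0.08 and 0.035 m), for 0.05 s.
2. the gate has flicked shut again (under 0.12 rad) with the hook over the eye (value of joint gate below 0.12 rad and x of marker_yellow_seat in the frame of tray between -0.049 and 0.031 m and y of marker_yellow_seat in the frame of tray between -0.012 and 0.012 m and height (world z) of marker_yellow_seat below 0.035 m), for 0.1 s.
3. tugged back while still gripped: the eye bears on the shut gate with over 5 N (all of step 2 and contact force between gate and tray above 5 N and contact force between the fingers and marker_yellow above 2 N), for 0.05 s.
At the end, for the whole second after the job is handed in: The yellow marker lies still and flat (within 0.2 rad) at the tray's eye, released, gate shut (under 0.12 rad), its seat point within 12 mm sideways of the eye's slot line, between 49 mm before and 31 mm behind the slot's middle, under 35 mm high (all of step 2 and angle between marker_yellow's own z axis and vertical below 0.2 rad and linear speed of marker_yellow below 0.02 m/s); the robot touches nothing.
It fails at once if the marker is pressed on the tray or its eye with more than 18 N (contact force between marker_yellow and tray above 18 N).
It fails at once if another thing on the bench is moved by more than 15 mm (distance of any of marker_red, marker_blue, jar, pot1, pot2, trowel, dibber from where it was at the start of the episode above 0.015 m).
It also fails if it takes over 67 s, if anything falls off the work surface, if the arm or the gripper's body presses on something with over 40 N, if the wrist force passes 120 N, or if a joint passes its speed limit or range.

## Working session

There is one attempt and no reset: what is moved stays moved. The work goes in short steps, Python scripts to look and compute and a shell command to move; the robot and the scene stay as the last step left them, time stands still between calls to the robot, and variables do not carry over. Pictures are saved under pics/ and viewed, at most 10 in all, crops included, and the job is handed in when it is done.

```bash
ls; mkdir -p pics; python3 - <<'E'
from workcell import env
import cv2
print(env.state())
for n in("top","scene"):
    f=env.grab_frame(n); cv2.imwrite(f"pics/{n}0.png",f[...,::-1])
    m=env.camera_model(n); print(n,m)
E
```

```text
pics
{'time_s': 0.0, 'qpos': array([-7.01305873e+01,  1.83510261e+01,  8.97073116e+01, -6.42860767e-04,
        7.20451100e+01, -1.14615779e+00]), 'qvel': array([-0.03532613,  0.02485102,  0.01518391,  0.0305635 , -0.01732462,
        0.03433136]), 'effort': array([ 1.94554057e-03, -4.12463844e+01, -2.31974280e+01,  7.29132886e-02,
        4.56287793e-02, -1.67424628e-04]), 'ee_pos': array([ 206.02495436, -536.26319571,  213.1203297 ]), 'ee_rot': array([-1.79896561e+02, -1.45818064e-03,  2.10157679e+01]), 'force': array([ 0.59598648, -0.148607  ,  0.0808873 ]), 'torque': array([-0.0225611 ,  0.0670058 , -0.02844622]), 'gripper_force': 0.0, 'gripper_width': 90.91764125716018}
top {'fx': 438.981860562453, 'fy': 438.981860562453, 'cx': 322.0851168531351, 'cy': 200.68326401398483, 'D': array([-0.04340926,  0.        ,  0.        ,  0.        ,  0.        ]), 'camera_from_world': array([[-9.68242098e-03, -9.99869928e-01, -1.28987319e-02,
         4.51212743e+01],
       [ 9.83196884e-01, -1.18709281e-02,  1.82161929e-01,
        -5.00697202e+02],
       [-1.82291354e-01, -1.09182245e-02,  9.83183937e-01,
        -1.06796137e+03],
       [ 0.00000000e+00,  0.00000000e+00,  0.00000000e+00,
         1.00000000e+00]])}
scene {'fx': 424.8789448035905, 'fy': 424.8789448035905, 'cx': 323.6902560659137, 'cy': 204.35254922628388, 'D': array([-0.09498995,  0.        ,  0.        ,  0.        ,  0.        ]), 'camera_from_world': array([[ 2.43373707e-01,  9.69802750e-01,  1.58702732e-02,
        -1.51708274e+02],
       [-8.30197912e-01,  1.99823167e-01,  5.20424950e-01,
         3.53115727e+02],
       [ 5.01538300e-01, -1.39833217e-01,  8.53759923e-01,
        -1.33090858e+03],
       [ 0.00000000e+00,  0.00000000e+00,  0.00000000e+00,
         1.00000000e+00]])}
```

View pics/top0.png

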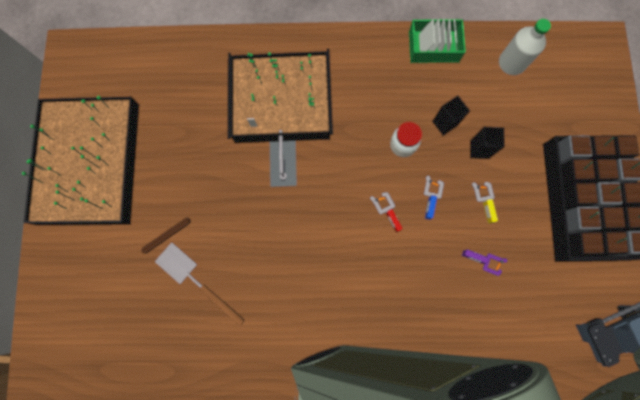

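View pics/scene0.png

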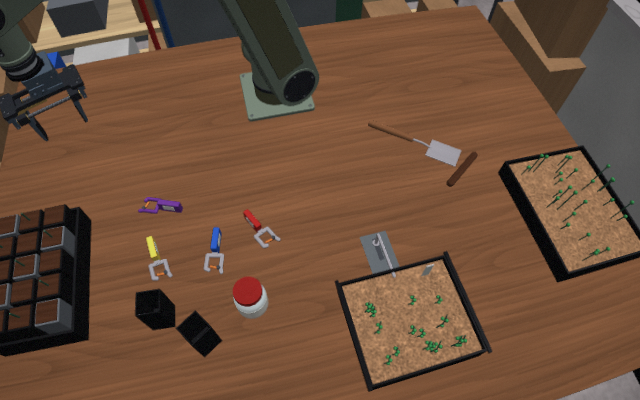

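The top view shows the yellow grip at about (491,210) with its hook up-left at (484,188). The tray is at (280,95), its grey foot plate spans (270–297, 140–187), and the eye bar is near (283,176). The scene view shows yellow at (152,247) and the plate at (380,253).

```bash
cat > h.py <<'E'
from workcell import env
import cv2, numpy as np
def ray(m,uv):
    K=np.array([[m['fx'],0,m['cx']],[0,m['fy'],m['cy']],[0,0,1]])
    p=cv2.undistortPoints(np.array(uv,float).reshape(-1,1,2),K,np.array(m['D'])).reshape(-1,2)
    T=np.array(m['camera_from_world']);R=T[:3,:3];c=-R.T@T[:3,3]
    d=np.c_[p[:,0],-p[:,1],-np.ones(len(p))]@R
    return c,d
def plane(m,uv,z=0):
    c,d=ray(m,uv); return c+d*((z-c[2])/d[:,2])[:,None]
def proj(m,P):
    K=np.array([[m['fx'],0,m['cx']],[0,m['fy'],m['cy']],[0,0,1]])
    T=np.array(m['camera_from_world']);q=np.atleast_2d(P)@T[:3,:3].T+T[:3,3]
    return cv2.projectPoints(np.c_[q[:,0],-q[:,1],-q[:,2]],np.zeros(3),np.zeros(3),K,np.array(m['D']))[0].reshape(-1,2)
def blobs(rgb,lo,hi,amin=20,roi=None):
    k=cv2.inRange(cv2.cvtColor(rgb,cv2.COLOR_RGB2HSV),np.array(lo),np.array(hi))
    if roi: z=np.zeros_like(k);x0,y0,x1,y1=roi;z[y0:y1,x0:x1]=k[y0:y1,x0:x1];k=z
    cs,_=cv2.findContours(k,cv2.RETR_EXTERNAL,cv2.CHAIN_APPROX_NONE)
    return k,[c for c in sorted(cs,key=cv2.contourArea,reverse=True) if cv2.contourArea(c)>=amin]
E
python3 - <<'E'
from h import *
np.set_printoptions(precision=1,suppress=True)
for n,py,pr in(("top",(440,160,520,240),(262,138,304,192)),("scene",(130,225,180,285),(350,225,405,280))):
    f=cv2.imread(f"pics/{n}0.png")[...,::-1].copy();m=env.camera_model(n)
    k,c=blobs(f,(22,120,120),(38,255,255),10,py)
    for x in c[:2]:
        r=cv2.minAreaRect(x);b=cv2.boxPoints(r);print(n,"yellow",r[0],"z34",plane(m,b,34)[:,:2].tolist(),"ctr z17",plane(m,[r[0]],17))
    k,c=blobs(f,(0,0,60),(179,60,255),30,pr)
    for x in c[:2]:
        r=cv2.minAreaRect(x);b=cv2.boxPoints(r);print(n,"plate",b.tolist(),plane(m,b,0)[:,:2].tolist())
    x0,y0,x1,y1=pr;cv2.imwrite(f"pics/{n}_crop.png",cv2.resize(f[y0-10:y1+10,x0-20:x1+20,::-1],None,fx=6,fy=6,interpolation=2))
a=cv2.imread("pics/top_crop.png");b=cv2.imread("pics/scene_crop.png");b=cv2.resize(b,(int(b.shape[1]*a.shape[0]/b.shape[0]),a.shape[0]))
o=np.hstack([a,b]);s=min(800/o.shape[1],600/o.shape[0]);print(a.shape,b.shape,s);cv2.imwrite("pics/plate.png",cv2.resize(o,None,fx=s,fy=s))
E
```

```text
top yellow (490.5882873535156, 210.85296630859375) z34 [[498.23244144568224, -373.49780927551603], [504.23638006827673, -398.99194643348574], [445.4821412731923, -408.8329047686024], [439.6184704993172, -383.5552605792845]] ctr z17 [[ 474.4 -397.6   17. ]]
top plate [[268.92901611328125, 138.2325897216797], [294.93756103515625, 137.56568908691406], [296.1649169921875, 185.43165588378906], [270.1563720703125, 186.0985565185547]] [[684.6064941247166, 183.40978851035985], [685.427283191622, 112.42597211968078], [551.9128982864013, 108.87546165513365], [550.9816312529598, 178.345197191245]]
scene yellow (152.2261505126953, 247.47308349609375) z34 [[445.18362349896483, -407.14911419062673], [443.7438953099461, -386.3391690185518], [509.7541142085576, -374.5976133777063], [511.0356358536133, -394.7887337633468]] ctr z17 [[ 468.3 -395.8   17. ]]
scene plate [[358.9123840332031, 236.7591094970703], [385.0072937011719, 227.27005004882812], [399.1678771972656, 266.211669921875], [373.0729675292969, 275.7007141113281]] [[550.2536362061242, 109.94622626855279], [540.0387841375867, 182.82698013396345], [650.8755266306945, 182.72933135339434], [659.0003686213854, 113.33656335073725]]
(444, 492, 3) (444, 562, 3) 0.7590132827324478
```

View pics/plate.png

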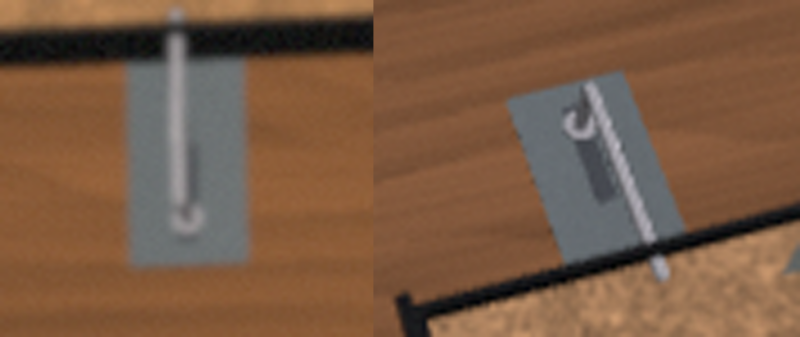

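The crops show the bar's foot as a C-shaped ring around top-view pixel (283,176), near the front of the plate, with the rod bent back over the wall. Next is the wrist camera geometry and a planner that prints row units.

```bash
cat >> h.py <<'E'
np.set_printoptions(precision=2,suppress=True)
from scipy.spatial.transform import Rotation as Ro
def plan(xyz,yaw):
    """slide (units, in present tool axes) and spin (units) needed to reach xyz, tool yaw"""
    s=env.state();R=Ro.from_euler('xyz',s['ee_rot'],degrees=True).as_matrix()
    d=R.T@(np.array(xyz)-s['ee_pos'])/30
    dy=(yaw-s['ee_rot'][2]+180)%360-180
    print("t",round(s['time_s'],2),"pos",s['ee_pos'],"rot",s['ee_rot'],"F",s['force'],"w",round(s['gripper_width'],1),"-> slide",d,"spin",round(-dy/8,3))
E
python3 - <<'E'
from h import *
s=env.state();R=Ro.from_euler('xyz',s['ee_rot'],degrees=True).as_matrix()
m=env.camera_model("wrist");T=np.array(m['camera_from_world']);c=-T[:3,:3].T@T[:3,3]
print({k:m[k] for k in('fx','cx','cy','D')});print("cam in tool",R.T@(c-s['ee_pos']),"look dir tool",R.T@(-T[2,:3]),"right",R.T@T[0,:3])
t=env.camera_model("top");print("pots base approx, jar",plane(t,[(487,155),(452,128),(405,153)]))
plan((440,-402,213),9.7)
E
```

```text
{'fx': 281.2735134436582, 'cx': 313.0798905030293, 'cy': 205.72037047046877, 'D': array([-0.04,  0.  ,  0.  ,  0.  ,  0.  ])}
cam in tool [  85.45   -0.21 -170.49] look dir tool [-0.3  -0.    0.96] right [-0.  1.  0.]
pots base approx, jar [[ 629.91 -406.69    0.  ]
 [ 707.43 -316.76    0.  ]
 [ 637.9  -184.84    0.  ]]
t 0.1 pos [ 206.05 -536.35  213.21] rot [-179.91   -0.     21.02] F [ 0.1  -0.32  0.15] w 91.3 -> slide [ 8.89 -1.38  0.01] spin 1.414
```

```bash
python3 -m jog '{"jaw":[91,91,91,91,91,91,91,91,91,91],"slide":[[0.5,-0.1,0],[1,-0.16,0],[1,-0.16,0],[1,-0.16,0.4],[1,-0.16,0.5],[1,-0.16,0.6],[1,-0.16,0.6],[1,-0.16,0.6],[0.9,-0.16,0.6],[0.5,0,0.4]],"spin":[0,0,0,0,0,0,0,0,0,0]}' && python3 -m jog '{"jaw":[91,91,91,91],"slide":[[0,0,0],[0,0,0],[0,0,0],[0,0,0]],"spin":[0.7,0.71,0,0]}' && python3 - <<'E'
from h import *
m=env.camera_model("wrist");f=env.grab_frame("wrist");cv2.imwrite("pics/w1.png",f[...,::-1])
import pickle;pickle.dump(m,open("w1.pkl","wb"))
k,c=blobs(f,(22,120,100),(38,255,255),30)
for x in c[:3]:
    r=cv2.minAreaRect(x);b=cv2.boxPoints(r);P=plane(m,b,34)[:,:2];print(r,P.tolist())
k,c=blobs(f,(8,150,120),(18,255,255),5)
plan((474,-397,100),9.7)
E
```

```text
time_s: 1.1
ee_pos: [442.2, -399.7, 101.5]
ee_rot: [-179.9, 0.0, 21.1]
force: [-0.5, -0.6, 0.1]
gripper_width: 91.2
gripper_force: 0.0
time_s: 1.5
ee_pos: [440.7, -402.4, 103.1]
ee_rot: [180.0, -0.0, 9.8]
force: [0.4, 0.3, -0.3]
gripper_width: 90.8
gripper_force: 0.0
((311.0, 178.5), (67.0, 18.0), 90.0) [[502.4282317104644, -381.7473856839248], [504.99341639498, -396.6005110507016], [446.79738594549974, -407.0825469998214], [444.04292025600904, -391.15642378325987]]
t 1.55 pos [ 440.61 -402.47  103.13] rot [179.98  -0.01   9.82] F [ 0.17 -0.03 -0.55] w 91.0 -> slide [1.13 0.01 0.1 ] spin 0.015
```

View pics/w1.png

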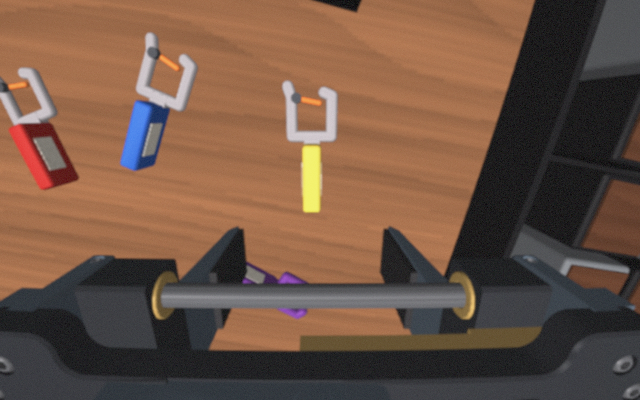

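The wrist view shows the yellow grip centred at (311,178) with its hook mouth up, orange gate at (308,101). It is aligned with the tool and clear of neighbours. I lower onto it and grip.

```bash
python3 -c "
from h import *
plan((474.6,-394.1,8),9.7)"
```

```text
t 1.55 pos [ 440.61 -402.47  103.13] rot [179.98  -0.01   9.82] F [ 0.17 -0.03 -0.55] w 91.0 -> slide [ 1.16 -0.08  3.17] spin 0.015
```

```bash
python3 -m jog '{"jaw":[60,60,60,60,60,60,60,60,60],"slide":[[0.6,-0.04,0],[0.56,-0.04,0.3],[0,0,0.6],[0,0,0.7],[0,0,0.7],[0,0,0.5],[0,0,0.3],[0,0,0.07],[0,0,0]],"spin":[0,0,0,0,0,0,0,0,0]}' 30 && python3 -m jog '{"jaw":[10,10,10,10,10,10,10,10],"slide":[[0,0,0],[0,0,0],[0,0,0],[0,0,0],[0,0,0],[0,0,0],[0,0,0],[0,0,0]],"spin":[0,0,0,0,0,0,0,0]}' 30
```

```text
time_s: 2.45
ee_pos: [475.1, -394.1, 7.7]
ee_rot: [180.0, -0.0, 9.8]
force: [0.0, 0.2, -1.1]
gripper_width: 59.8
gripper_force: 0.0
time_s: 3.25
ee_pos: [474.5, -394.3, 8.0]
ee_rot: [180.0, -0.0, 9.7]
force: [-1.2, 0.0, 0.9]
gripper_width: 16.0
gripper_force: 30.0
```

Gripped at 16 mm. I lift it and carry it to a look-out pose beside the plate.

```bash
python3 -m jog '{"jaw":[10,10,10,10,10,10],"slide":[[0,0,-0.3],[0,0,-0.7],[0,0,-1],[0,0,-1],[0,0,-0.7],[0,0,-0.3]],"spin":[0,0,0,0,0,0]}' 40 && python3 -m jog '{"jaw":[10,10,10],"slide":[[0,0,0],[0,0,0],[0,0,0]],"spin":[0.3,0.37,0.3]}' && python3 -c "
from h import *
plan((505,70,130),2)"
```

```text
time_s: 3.85
ee_pos: [475.3, -394.7, 130.5]
ee_rot: [179.8, -0.1, 9.7]
force: [0.3, -0.2, -1.7]
gripper_width: 15.9
gripper_force: 40.0
time_s: 4.15
ee_pos: [473.9, -393.6, 127.0]
ee_rot: [-179.9, 0.1, 1.9]
force: [-0.3, -0.4, -2.9]
gripper_width: 15.6
gripper_force: 40.0
t 4.15 pos [ 473.88 -393.55  127.04] rot [-179.92    0.09    1.87] F [-0.3  -0.41 -2.87] w 15.6 -> slide [  1.54 -15.41  -0.08] spin -0.016
```

```bash
python3 -m jog '{"jaw":[10,10,10,10,10,10,10,10,10,10],"slide":[[0.15,-0.4,0],[0.15,-0.8,0],[0.15,-0.8,0],[0.15,-0.8,0],[0.15,-0.8,0],[0.15,-0.8,0],[0.15,-0.8,0],[0.15,-0.8,0],[0.15,-0.8,0],[0.19,-0.8,0]],"spin":[0,0,0,0,0,0,0,0,0,0]}' && python3 -m jog '{"jaw":[10,10,10,10,10,10,10,10,10,10],"slide":[[0,-0.8,0],[0,-0.8,0],[0,-0.8,0],[0,-0.8,0],[0,-0.8,0],[0,-0.8,0],[0,-0.8,0],[0,-0.8,0],[0,-0.8,0],[0,-0.6,0]],"spin":[0,0,0,0,0,0,0,0,0,0]}' && python3 -m jog '{"jaw":[10,10,10],"slide":[[0,-0.2,0],[0,0,0],[0,0,0]],"spin":[0,0,0]}' && python3 - <<'E'
from h import *
m=env.camera_model("wrist");f=env.grab_frame("wrist");cv2.imwrite("pics/w2.png",f[...,::-1])
import pickle;pickle.dump(m,open("w2.pkl","wb"))
t=env.camera_model("top")
P=plane(t,[(283,176.3)],0);print(P,proj(m,P),"plate pred",proj(m,[[551.5,109,0],[551,178.3,0],[551.3,143.6,0],[675,146,60],[675,146,0]]))
plan((505,70,130),2)
E
```

```text
time_s: 5.15
ee_pos: [512.1, -162.5, 127.3]
ee_rot: [-179.9, 0.1, 2.0]
force: [0.5, -0.0, -1.5]
gripper_width: 15.8
gripper_force: 40.0
time_s: 6.15
ee_pos: [503.6, 71.3, 127.4]
ee_rot: [-180.0, 0.1, 2.1]
force: [0.9, 0.1, -1.8]
gripper_width: 15.6
gripper_force: 40.0
time_s: 6.45
ee_pos: [504.2, 74.8, 127.6]
ee_rot: [180.0, 0.0, 2.0]
force: [-0.1, 0.3, -2.4]
gripper_width: 15.4
gripper_force: 40.0
[[577.4 144.2   0. ]] [[248.79 128.93]] plate pred [[282.87 155.3 ]
 [217.36 153.75]
 [250.08 154.45]
 [225.57  -3.45]
 [244.41  22.61]]
t 6.5 pos [504.35  74.58 127.71] rot [179.98   0.02   1.96] F [ 0.39 -0.11 -2.32] w 16.2 -> slide [ 0.02  0.15 -0.08] spin -0.006
```

View pics/w2.png

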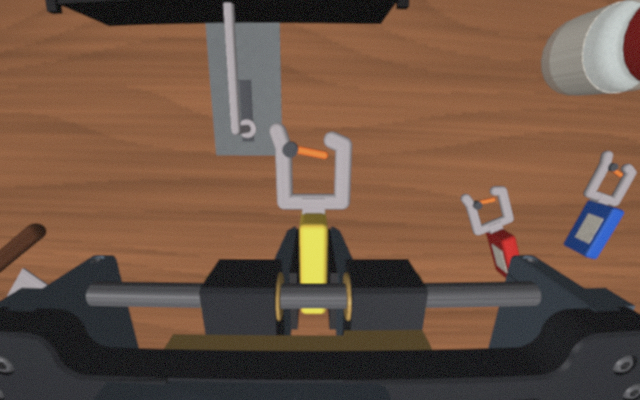

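The wrist view shows the plate at (208–281, 22–155) and the dark slot at (246, 80–125). The bar's foot ring is at (248,128), with its top at about (235,130). The hook is held straight, with prong tips at (278,130) and (337,140) and the gate shut. Now I fit the plate's sides and edge.

```bash
python3 - <<'E'
from h import *
import pickle
m=pickle.load(open("w2.pkl","rb"));f=cv2.imread("pics/w2.png")
g=cv2.cvtColor(f,cv2.COLOR_BGR2HSV);k=((g[...,1]<75)&(g[...,2]>50)&(g[...,2]<200)).astype(int)
L=[];Rr=[];B=[]
sat=g[...,1].astype(float)
def cross(a,t):  # subpixel of sat rising
    i=np.where((a[:-1]<t)&(a[1:]>=t))[0][0];return i+(t-a[i])/(a[i+1]-a[i])
for r in range(45,118):
    a=sat[r,195:232];Lx=232-1-cross(a[::-1],70)-0; L.append((Lx if False else 231-cross(a[::-1],70),r))
    Rr.append((260+cross(sat[r,260:300],70),r)) if r<110 else 0
for c in range(220,270): B.append((c,140+cross(sat[140:170,c],70)))
t=np.array
def fit(P):
    d=cv2.fitLine(P[:,:2].astype(np.float32),cv2.DIST_HUBER,0,.01,.01).ravel();return d
pl,pr,pb=[plane(m,t(x),0) for x in(L,Rr,B)]
fl,fr,fb=fit(pl),fit(pr),fit(pb)
for n,q in zip("LRB",(fl,fr,fb)): print(n,q,np.degrees(np.arctan2(q[1],q[0])))
# tray front wall top edge (dark/wood boundary), world direction
W=[]
gray=g[...,2].astype(float)
yaw=np.mean([np.degrees(np.arctan(fl[1]/fl[0])),np.degrees(np.arctan(fr[1]/fr[0]))]);print("yaw sides",yaw,"front",np.degrees(np.arctan(-fb[0]/fb[1])))
# bottom wall edge
for c in list(range(110,200))+list(range(290,370)):
    a=gray[5:45,c];i=np.where((a[:-1]<60)&(a[1:]>=60))[0]
    if len(i): W.append((c,5+i[0]+(60-a[i[0]])/(a[i[0]+1]-a[i[0]])))
pw=plane(m,t(W),0);fw=fit(pw);print("wall",len(W),fw,np.degrees(np.arctan(-fw[0]/fw[1])))
# edge middle
def y_at(q,x): return q[1]+(x-q[0])*q[1+0]*0+(x-q[0])*(q[1]/q[0])*0
def inter(a,b):
    A=np.c_[a[:2],-b[:2]];s=np.linalg.solve(A,b[2:]-a[2:]);return a[2:]+s[0]*a[:2]
c1,c2=inter(fl,fb),inter(fr,fb);print("corners",c1,c2,np.linalg.norm(c1-c2),"edge mid",(c1+c2)/2)
print("foot ring",plane(m,[(248,128.5)],0),"bar top",plane(m,[(235.5,130)],50))
# held hook: prongs in tool frame
x0,y0=190,60;cv2.imwrite("pics/w2c.png",cv2.resize(f[60:220,200:360],None,fx=3.75,fy=3.75,interpolation=cv2.INTER_CUBIC))
E
```

```text
L [  1.     0.03 627.59 182.34] 1.740285
R [  1.     0.03 628.44 111.75] 1.4342973
B [  0.03  -1.   550.5  145.32] -88.50748
yaw sides 1.5872912 front 1.4925168
wall 170 [  0.03  -1.   675.51 154.14] 1.4991626
corners [549.6  179.97] [551.43 109.82] 70.17302 edge mid [550.51 144.9 ]
foot ring [[577.8 145.    0. ]] bar top [[578.22 144.64  50.  ]]
```

View pics/w2c.png

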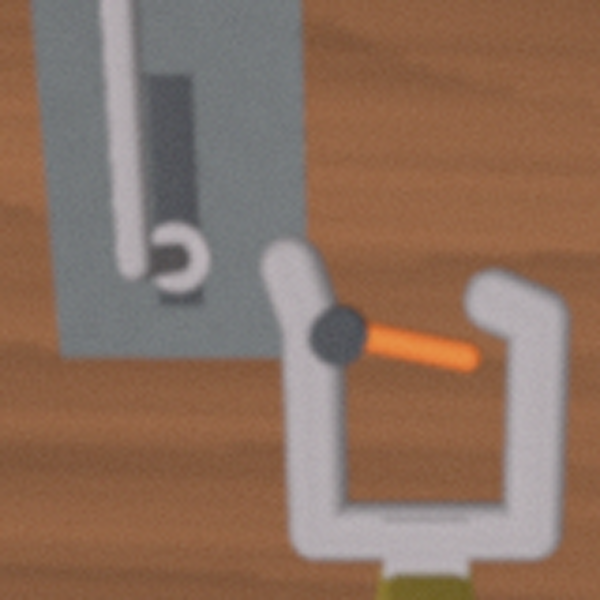

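The crop shows the hook clearly: inner prong edges at crop columns 345 and 505, throat at row 505, right tip at (470,300), left tip at (288,250). The ring foot is at (178,258). Ring and bar top agree on a bar near (578,145), and tray yaw is 1.5°. Next I locate the hook in the tool frame.

```bash
python3 - <<'E'
from h import *
import pickle
m=pickle.load(open("w2.pkl","rb"));f=cv2.imread("pics/w2.png")
tcp=np.array([504.35,74.58,127.71]);R=Ro.from_euler('xyz',[180,0,1.96],degrees=True).as_matrix()
val=cv2.cvtColor(f,cv2.COLOR_BGR2HSV)[...,1].astype(float)
def edge(a,rev):  # saturation drops on steel; middle of the steel runs
    i=np.where(a<60)[0];return i.mean(),i.min(),i.max()
for r in (165,175,185):
    l=edge(val[r,270:300],0);q=edge(val[r,325:360],0)
    P=plane(m,[(270+l[0],r),(325+q[0],r),((270+l[0]+325+q[0])/2,r)],tcp[2]+0)
    print(r,270+l[0],325+q[0],"tool",((P-tcp)@R).round(1).tolist())
P=plane(m,[(314,194.7),(276,124.5),(331,132)],tcp[2]);print("throat,tips tool",(P-tcp)@R)
k,c=blobs(f[...,::-1].copy(),(22,120,60),(38,255,255),50);r=cv2.minAreaRect(c[0]);print(r)
# bar in tool-yaw 1.5 frame: required TCP for bar at marker x=95 (clear), tool y=0
u=np.array([np.cos(np.radians(1.5)),np.sin(np.radians(1.5))]);bar=np.array([578,145.2])
for d in(99,):
    p=bar-d*u;print("TCP for bar at marker x",d,p);plan((p[0],p[1],60),1.5)
E
```

```text
165 283.5 343.0 tool [[58.3, -18.9, 0.0], [58.3, 17.2, 0.0], [58.3, -0.8, 0.0]]
175 283.5 342.5 tool [[52.1, -19.1, 0.0], [52.1, 17.1, 0.0], [52.1, -1.0, 0.0]]
185 284.0 342.0 tool [[45.8, -19.0, 0.0], [45.8, 17.0, 0.0], [45.8, -1.0, 0.0]]
throat,tips tool [[ 39.6   -0.37   0.  ]
 [ 82.08 -22.62   0.  ]
 [ 77.78   9.6    0.  ]]
((313.0, 248.5), (69.0, 30.0), 90.0)
TCP for bar at marker x 99 [479.03 142.61]
t 6.5 pos [504.35  74.58 127.71] rot [179.98   0.02   1.96] F [ 0.39 -0.11 -2.32] w 16.2 -> slide [-0.77 -2.3   2.26] spin 0.057
```

```bash
python3 -m jog '{"jaw":[10,10,10,10,10,10,10,10,10],"slide":[[-0.3,-0.6,0],[-0.3,-0.8,0],[-0.17,-0.87,0.3],[0,0,0.8],[0,0,0.9],[0,0,0.8],[0,0,0.6],[0,0,0.3],[0,0,0]],"spin":[0.06,0,0,0,0,0,0,0,0]}' && python3 -m jog '{"jaw":[10,10],"slide":[[0,0,0],[0,0,0]],"spin":[0,0]}' && python3 - <<'E'
from h import *
plan((479,142.2,12),1.5)
m=env.camera_model("wrist");f=env.grab_frame("wrist");cv2.imwrite("pics/w3.png",f[...,::-1])
import pickle;pickle.dump((m,env.state()),open("w3.pkl","wb"))
cv2.imwrite("pics/w3c.png",cv2.resize(f[0:240,210:410,::-1],None,fx=2.5,fy=2.5,interpolation=cv2.INTER_CUBIC))
E
```

```text
time_s: 7.4
ee_pos: [479.0, 141.8, 15.9]
ee_rot: [180.0, 0.1, 1.4]
force: [-0.1, -0.1, -2.5]
gripper_width: 15.9
gripper_force: 40.0
time_s: 7.6
ee_pos: [480.5, 142.6, 17.8]
ee_rot: [-180.0, -0.1, 1.5]
force: [-0.7, 0.7, -2.3]
gripper_width: 15.8
gripper_force: 40.0
t 7.6 pos [480.47 142.63  17.84] rot [-179.97   -0.13    1.48] F [-0.67  0.74 -2.33] w 15.8 -> slide [-0.05  0.01  0.19] spin -0.003
```

View pics/w3c.png

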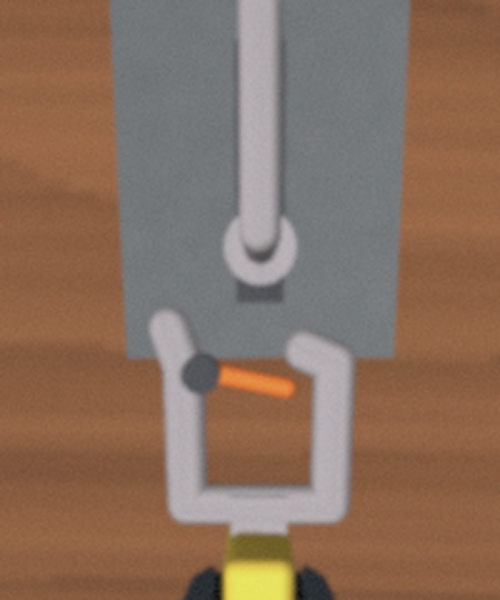

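The close view shows the bar's foot ring and top aligned at column 260, against a hook centreline of about 258.5 (4.1 px/mm). That leaves 2.7 mm to the right tip and 6 mm to the hinge, so sideways alignment is good. I lower a little and advance.

```bash
python3 -m jog '{"jaw":[10,10,10,10,10,10,10,10],"slide":[[0,0,0.1],[0,0,0.1],[0,0,0],[0.1,0,0],[0.1,0,0],[0.1,0,0],[0.1,0,0],[0,0,0]],"spin":[0,0,0,0,0,0,0,0]}' && python3 -m jog '{"jaw":[10,10,10,10,10],"slide":[[0.05,0,0],[0.05,0,0],[0.05,0,0],[0.05,0,0],[0,0,0]],"spin":[0,0,0,0,0]}' && python3 -m jog '{"jaw":[10,10,10,10,10],"slide":[[0.05,0,0],[0.05,0,0],[0.05,0,0],[0.05,0,0],[0,0,0]],"spin":[0,0,0,0,0]}'
```

```text
time_s: 8.45
ee_pos: [492.2, 143.0, 10.9]
ee_rot: [-180.0, -0.0, 1.5]
force: [-0.1, -0.3, -1.6]
gripper_width: 16.1
gripper_force: 40.0
time_s: 8.95
ee_pos: [497.8, 143.1, 10.9]
ee_rot: [180.0, -0.0, 1.5]
force: [-0.2, -0.5, -2.5]
gripper_width: 15.6
gripper_force: 40.0
time_s: 9.45
ee_pos: [503.8, 143.2, 10.8]
ee_rot: [180.0, -0.0, 1.5]
force: [-0.5, -0.0, -1.3]
gripper_width: 15.8
gripper_force: 40.0
```

```bash
python3 -m jog '{"jaw":[10,10,10,10],"slide":[[0.05,0,0],[0.05,0,0],[0.05,0,0],[0,0,0]],"spin":[0,0,0,0]}' && python3 -m jog '{"jaw":[10,10,10,10],"slide":[[0.05,0,0],[0.05,0,0],[0.05,0,0],[0,0,0]],"spin":[0,0,0,0]}' && python3 -m jog '{"jaw":[10,10,10],"slide":[[0.05,0,0],[0.05,0,0],[0,0,0]],"spin":[0,0,0]}'
```

```text
time_s: 9.85
ee_pos: [507.2, 143.2, 10.6]
ee_rot: [180.0, 0.1, 1.5]
force: [-3.0, 0.9, -0.8]
gripper_width: 15.3
gripper_force: 40.0
time_s: 10.25
ee_pos: [512.4, 143.6, 10.6]
ee_rot: [-180.0, 0.0, 1.5]
force: [-2.9, 2.0, -2.3]
gripper_width: 16.0
gripper_force: 40.0
time_s: 10.55
ee_pos: [516.3, 143.9, 10.9]
ee_rot: [-180.0, -0.1, 1.5]
force: [-2.2, 2.2, -3.2]
gripper_width: 15.9
gripper_force: 40.0
```

```bash
python3 -m jog '{"jaw":[10,10,10,10],"slide":[[0.05,0,0],[0.05,0,0],[0.05,0,0],[0,0,0]],"spin":[0,0,0,0]}' && python3 -m jog '{"jaw":[10,10,10,10],"slide":[[0.05,0,0],[0.05,0,0],[0.05,0,0],[0,0,0]],"spin":[0,0,0,0]}' && python3 -m jog '{"jaw":[10,10,10,10],"slide":[[0.03,0,0],[0.03,0,0],[0.03,0,0],[0,0,0]],"spin":[0,0,0,0]}'
```

```text
time_s: 10.95
ee_pos: [521.0, 143.9, 11.0]
ee_rot: [-180.0, -0.1, 1.5]
force: [-2.1, 2.2, -2.9]
gripper_width: 15.9
gripper_force: 40.0
time_s: 11.35
ee_pos: [525.5, 144.0, 11.0]
ee_rot: [-180.0, -0.1, 1.5]
force: [0.7, 2.5, -2.7]
gripper_width: 15.8
gripper_force: 40.0
time_s: 11.75
ee_pos: [528.0, 144.0, 11.0]
ee_rot: [-180.0, -0.1, 1.5]
force: [0.5, 2.5, -2.7]
gripper_width: 15.8
gripper_force: 40.0
```

```bash
python3 -m jog '{"jaw":[10,10,10],"slide":[[0.03,0,0],[0.03,0,0],[0,0,0]],"spin":[0,0,0]}' && python3 -m jog '{"jaw":[10,10,10],"slide":[[0.03,0,0],[0.03,0,0],[0,0,0]],"spin":[0,0,0]}' && python3 -m jog '{"jaw":[10,10],"slide":[[0.03,0,0],[0,0,0]],"spin":[0,0]}'
```

```text
time_s: 12.05
ee_pos: [529.9, 144.1, 11.0]
ee_rot: [-180.0, -0.1, 1.5]
force: [1.2, 3.0, -3.9]
gripper_width: 15.9
gripper_force: 40.0
time_s: 12.35
ee_pos: [531.1, 143.6, 10.9]
ee_rot: [180.0, -0.0, 1.5]
force: [-0.6, -0.2, -1.8]
gripper_width: 15.7
gripper_force: 40.0
time_s: 12.55
ee_pos: [531.7, 143.5, 10.8]
ee_rot: [180.0, 0.0, 1.5]
force: [0.2, 0.6, -1.9]
gripper_width: 15.8
gripper_force: 40.0
```

The sideways gate force vanished at x≈531, which suggests the gate has snapped. I check with the camera.

```bash
python3 - <<'E'
from h import *
f=env.grab_frame("wrist");cv2.imwrite("pics/w4c.png",cv2.resize(f[0:240,210:410,::-1],None,fx=2.5,fy=2.5,interpolation=cv2.INTER_CUBIC))
E
```

```text
(no output)
```

View pics/w4c.png

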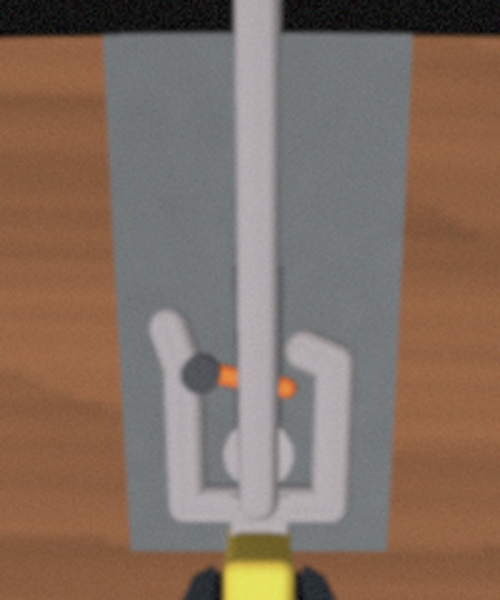

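The gate is shut across the mouth, visible either side of the rod at (230,377) and (287,387), with the bar near the throat. Now the tug back.

```bash
python3 -m jog '{"jaw":[10,10,10,10,10,10,10],"slide":[[-0.08,0,0],[-0.08,0,0],[-0.08,0,0],[-0.08,0,0],[-0.08,0,0],[-0.04,0,0],[0,0,0]],"spin":[0,0,0,0,0,0,0]}' && python3 -m jog '{"jaw":[10,10,10],"slide":[[-0.03,0,0],[-0.03,0,0],[0,0,0]],"spin":[0,0,0]}' && python3 -m jog '{"jaw":[10,10],"slide":[[-0.03,0,0],[0,0,0]],"spin":[0,0]}'
```

```text
time_s: 13.3
ee_pos: [518.7, 143.6, 11.0]
ee_rot: [180.0, -0.0, 1.5]
force: [-0.3, 0.6, -1.1]
gripper_width: 15.8
gripper_force: 40.0
time_s: 13.6
ee_pos: [518.2, 143.7, 11.1]
ee_rot: [-180.0, -0.2, 1.5]
force: [4.8, -0.9, -3.4]
gripper_width: 15.7
gripper_force: 40.0
time_s: 13.8
ee_pos: [518.1, 143.7, 11.4]
ee_rot: [-180.0, -0.3, 1.5]
force: [5.7, -1.4, -2.5]
gripper_width: 15.6
gripper_force: 40.0
```

```bash
python3 -m jog '{"jaw":[10,10,10],"slide":[[-0.03,0,0],[-0.02,0,0],[0,0,0]],"spin":[0,0,0]}'
```

```text
time_s: 14.1
ee_pos: [517.9, 143.7, 11.6]
ee_rot: [-180.0, -0.4, 1.5]
force: [9.6, -2.2, -4.8]
gripper_width: 15.9
gripper_force: 40.0
```

```bash
python3 -m jog '{"jaw":[10,10,10],"slide":[[0,0,0],[0,0,0],[0,0,0]],"spin":[0,0,0]}' && python3 -m jog '{"jaw":[10,10,10,10,10,10,10],"slide":[[0.08,0,0],[0.1,0,0],[0.1,0,0],[0.05,0,0],[0,0,0.03],[0,0,0.03],[0,0,0]],"spin":[0,0,0,0,0,0,0]}'
```

```text
time_s: 14.4
ee_pos: [517.9, 143.7, 11.6]
ee_rot: [-180.0, -0.4, 1.5]
force: [8.1, -1.1, -4.8]
gripper_width: 15.8
gripper_force: 40.0
time_s: 15.1
ee_pos: [523.7, 143.7, 8.7]
ee_rot: [180.0, 0.1, 1.5]
force: [1.3, 0.4, -1.8]
gripper_width: 15.7
gripper_force: 40.0
```

```bash
python3 -m jog '{"jaw":[20,26,32,40,46,50,50,50],"slide":[[0,0,0],[0,0,0],[0,0,0],[0,0,0],[0,0,0],[0,0,0],[0,0,0],[0,0,0]],"spin":[0,0,0,0,0,0,0,0]}' && python3 -m jog '{"jaw":[50,50,50,50,50,50,50,50],"slide":[[0,0,-0.2],[0,0,-0.4],[0,0,-0.7],[0,0,-0.9],[0,0,-0.9],[0,0,-0.6],[0,0,-0.3],[0,0,0]],"spin":[0,0,0,0,0,0,0,0]}' && python3 - <<'E'
from h import *
f=env.grab_frame("wrist");cv2.imwrite("pics/w5.png",f[...,::-1])
E
```

```text
time_s: 15.9
ee_pos: [524.2, 143.7, 9.0]
ee_rot: [180.0, 0.0, 1.5]
force: [0.1, 0.0, -0.5]
gripper_width: 50.3
gripper_force: 0.0
time_s: 16.7
ee_pos: [525.0, 144.0, 130.8]
ee_rot: [-180.0, -0.2, 1.5]
force: [-0.5, -0.2, 0.4]
gripper_width: 50.1
gripper_force: 0.0
```

View pics/w5.png

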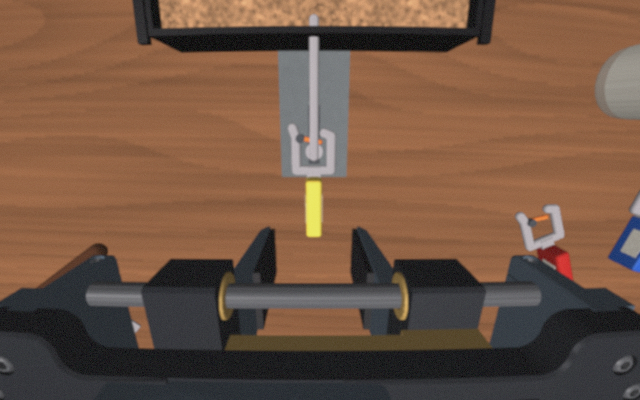

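The view shows the marker lying flat with its grip at (314,208), hook round the bar's foot at (314,152) and gate shut at (308,139). The gripper is clear, so I hand in.

```bash
python3 -c "
from workcell import env
print(env.job_done())"
```

```text
the job is handed in; nothing more can be done
None
```

The yellow marker is clipped flat onto the tray's eye with its gate shut; it held a straight-back tug of about 9 N, was then released with the arm clear, and the job is handed in (no verdict was returned).

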